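# Reset the side gauge of a hand tile press and scrape the offcuts off its bed

### The job

Set up the hand tile press for the next size: flip up the red-handled clamp lever of its side gauge, slide the gauge to the left until its red pointer stands at the red line, and press the lever fully down again. Then take the steel bench scraper from its wooden block, reach in under the raised platen, and with the edge held lightly down on the bed wipe all three dry clay offcuts off the right-hand edge into the tray, never pushing them with the fingers and never bearing down hard on the press. Put the scraper back upright in the slot of its block, edge down, let go of it, and leave the cup, pot and bowl nearby undisturbed.

Things in the scene. Friction and masses are not known exactly. Their poses are not given: they have to be found in the camera images.
- tile_press: Dark green hand tile press, fixed. Origin on the table under the middle of its bed; +x points to its column at the back (away from the robot), +y to its left, z up. Column behind x 0.105; overhanging head x -0.015 to 0.165, y -0.043 to 0.043, z 0.245 to 0.335. A hand lever with a black ball stands off the head's left side, up to z 0.42.
- bed (a point): Centre of the top of the flat steel bed (axes as the press), 0.100 above the table: 200 in x by 270 in y, right edge (y -0.135) open. The offcuts lie between x -0.055 and 0.06, partly under the platen: a gripper pointing straight down meets platen or head before the scraper covers them; one leaning back to the front by 30 to 42 degrees and holding the handle near its front end passes.
- platen (a point): Centre of the underside of the raised steel platen, 125 above the bed (axes as the press): 100 in x by 140 in y, 13 thick.
- tray (a point): Centre of the inner floor of the aluminium tray hooked to the right edge of the bed (axes as the press). Inside 169 (x) by 118 (y), walls 3 thick, rim 51 above this floor and 6 below the bed top.
- gauge_mark (a point): Red line across the aluminium rail on the front of the press, at the rail's top.
- gauge_pointer (a point): Tip of the red pointer on the left side of the gauge's slide, over the same rail; it slides along the press's y axis only.
- side_gauge (a joint): Travel of the side gauge along the rail in m: 0 at its right stop, growing to the left (press +y), 0.060 with the pointer at the red line, left stop 0.090. Its slide is 54 wide; its fence bar (14 thick, 3 to 24 above the bed) reaches back over the bed, right face 39 right of the pointer tip. Unclamped it slides with about 6 N; clamped it holds over 30 N.
- gauge_lever (a joint): Angle of the gauge's cam lever in rad: 0 pressed fully down, pointing to the front (press -x), clamped; 1.30 swung up, unclamped (free above about 0.6). Hinge line parallel to press y, at x -0.109, z 0.1148 in the press frame. It stays where left; turning it takes about 0.2 N m (3 N at the grip).
- lever_grip (a point): Middle of the lever's red round handgrip: a bar of 15 diameter and 46 length parallel to press y, 70 mm from the hinge line, sticking out to the left of the lever arm (from 24 mm right of this point, where the arm is, to 22 mm left). Free space round and under it; pinched from above it turns in the fingers as the lever swings.
- offcut_1: A grey-brown bone-dry clay offcut on the press bed, hard, flat, an irregular strip about 76 long, 24 wide and 8 thick, 24 to 48 g, lying loose, at the start about square to the bed's width (long side along the press's x axis, within 0.2 rad). Origin: middle of its underside.
- offcut_2: A light buff bone-dry clay offcut on the press bed, hard, flat, an irregular strip about 76 long, 24 wide and 8 thick, 24 to 48 g, lying loose, at the start about square to the bed's width (long side along the press's x axis, within 0.2 rad). Origin: middle of its underside.
- offcut_3: A dark grey bone-dry clay offcut on the press bed, hard, flat, an irregular strip about 76 long, 24 wide and 8 thick, 24 to 48 g, lying loose, at the start about square to the bed's width (long side along the press's x axis, within 0.2 rad). Origin: middle of its underside.
- scraper_block: Oak block, fixed, 150 long (own x), 60 wide, 80 high, with a slot along its top 124 long and 6 wide, flared to 17 at the mouth, floor 46 above the table. Origin: centre of its underside.
- scraper: Steel bench scraper, 0.14 kg, standing in the slot with its edge down: a round beech handle (diameter 21, length 118, along its own y axis) on top of a blade 115 wide, 2 thick. Its own x axis points up along the blade, 0.126 rad (7 degrees) off the blade's plane; it may lean up to 0.1 rad in the slot.
- scraper_grip (a point): Middle of the scraper's handle, on its centre line (axes as scraper).
- scraper_edge (a point): Middle of the scraper's straight edge, 79 from the handle's centre line straight down the blade; the edge is parallel to the handle, 115 long (axes as scraper).
- clay_cup: Terracotta-coloured bisque cup, 64 wide, 69 high, near the left front of the press. A bystander, to be left where it is. Origin: centre of its underside.
- grey_pinch_pot: Grey pinch pot, 68 wide, 49 high, to the right of the scraper block. A bystander, to be left where it is. Origin: centre of its underside.
- blue_bowl: White bowl with blue stripes, 118 wide, 62 high, near the table's front edge, left of the cup. A bystander, to be left where it is. Origin: centre of its underside.

How it is judged:
On the way, in this order (a step that is already met when the one before it is completed fails the run):
1. the side gauge stands with its pointer at the red line and its lever is pressed down (clamped) (value of joint side_gauge between 0.056 and 0.064 m and value of joint gauge_lever below 0.15 rad), for 0.2 s.
2. the scraper's edge rests on the bed with light pressure (contact force between scraper and tile_press above 0.7 N and z of scraper_edge in the frame of tile_press between 0.095 and 0.104 m and y of scraper_edge in the frame of tile_press between -0.02 and 0.12 m and x of scraper_edge in the frame of tile_press above -0.05 m), for 0.1 s.
3. all three offcuts lie in the tray (x of offcut_1 in the frame of tray between -0.088 and 0.088 m and y of offcut_1 in the frame of tray between -0.062 and 0.062 m and z of offcut_1 in the frame of tray between -0.005 and 0.045 m and x of offcut_2 in the frame of tray between -0.088 and 0.088 m and y of offcut_2 in the frame of tray between -0.062 and 0.062 m and z of offcut_2 in the frame of tray between -0.005 and 0.045 m and x of offcut_3 in the frame of tray between -0.088 and 0.088 m and y of offcut_3 in the frame of tray between -0.062 and 0.062 m and z of offcut_3 in the frame of tray between -0.005 and 0.045 m), for 0.2 s.
At the end, for the whole second after the job is handed in: Gauge pointer within 4 mm of the red line and lever down (under 0.15 rad); all three offcuts at rest inside the tray below its rim; scraper released and at rest, edge down in the slot of its block (edge within 15 mm of the block's centre and less than 55 mm above the table) (all of step 1 and all of step 3 and horizontal distance between scraper_edge and scraper_block below 0.015 m and z of scraper_edge in the frame of scraper_block below 0.055 m and angle between scraper's own x axis and vertical below 0.35 rad and linear speed of each of scraper, offcut_1, offcut_2, offcut_3 below 0.02 m/s); the robot touches nothing.
It fails at once if the fingers push an offcut (contact force between the fingers and offcut_1 above 0.5 N or contact force between the fingers and offcut_2 above 0.5 N or contact force between the fingers and offcut_3 above 0.5 N).
It fails at once if the scraper bears on the press with more than 60 N (contact force between scraper and tile_press above 60 N).
It fails at once if the cup, pot or bowl is moved more than 3 cm or tipped over (distance of any of clay_cup, grey_pinch_pot, blue_bowl from where it was at the start of the episode above 0.03 m or angle between any of clay_cup, grey_pinch_pot, blue_bowl's own z axis and vertical above 0.5 rad).
It also fails if it takes over 59 s, if anything falls off the work surface, if the arm or the gripper's body presses on something with over 40 N, if the wrist force passes 120 N, or if a joint passes its speed limit or range.

### The arm

A 7-joint arm with a two-finger parallel gripper is mounted at the origin on a cart in front of the work surface, level with it; the furniture and walls round the work are solid. World frame = base frame: x ahead of the robot, y to its left, z up, the work surface at z = 0. Lengths are in m, angles in rad, forces in N, time in s.
With the tool pointing down it reaches from about 0.4 to 0.85 m from the base axis. Payload 10.4 kg.
Tool frame: the origin (TCP) lies at the very end of the fingers, on their centre line; the grasp point (between the pads) lies 19 mm behind it; z points along the fingers, y is the line along which they close (so a half turn about z gives the same grasp; the last joint's range is limited). The gripper opens to 87 mm and grips with 3 to 60 N. Pads are 19 mm wide; open, the fingers measure 117 mm over their backs; the gripper's body (75 mm by 190 mm) begins 51 mm behind the grasp point.
Start: joints at [-1.237, 0.332, -0.065, 1.46, 0.022, 1.35, -0.088], TCP at [0.218, 0.586, 0.223] pointing down, gripper open.
Joint ranges: [-2.6, 2.6], [-0.5, 2.12], [-1.47, 1.34], [0.16, 2.42], [-1.27, 4.41], [0.06, 2.06], [-2.6, 2.6]. Speed limits (rad/s): [2.22, 2.22, 2.79, 2.79, 3.14, 3.14, 3.14].

### API

Orientations are given as a unit quaternion [x, y, z, w].
In Python, from bench import * gives the robot as it stands.
- The arm moves only by the tool step_arm, never from a script. Its arguments are lists of equal length, an entry for each row: "delta_pos": the shift along the world's x, y, z in units of 25 mm (1.0 is 25 mm), a list of three; "turn": the turn about the world's z in units of 0.12 rad (1.0 is 0.12 rad). In form: {"delta_pos": [[tx, ty, tz], ...], "turn": [turn, ...]}. A call has 1 to 12 rows; each row shifts and turns the commanded pose from where the row before left it; what a row does not reach is not made up. A row lasts 1/10 s, in which the tool goes at most 50 mm and 8.59 degrees, less where a joint would pass 70% of its speed; a pose out of reach is approached as far as the arm can. A call with a number of a shift or a turn outside -1 to 1 is refused whole. A call with a gripper value outside its range is refused whole. "grip" is the closure, from 0 (fully open) to 1 (shut), set as the call begins (left out, the last holds). The fingers move at their own pace and stop on an object; "newtons" is the grip in N (left out, the last holds). Time passes only in rows, so rows that do not move let the fingers close. It gives the time, the measured TCP pose, the force, the opening and the grip force at its end, in the units of the state.
- read_state(): the state, without advancing time (a new reading comes with each control period).
- camera(name): name is "scene" or "top"; returns a dict with "image" (480x640x3 uint8, red, green, blue), "z_map" (480x640 float32, m along the optical axis (not along the pixel's ray), 0 where there is no reading), "mtx" (3x3 intrinsics, pixels), "dist" ([k1, k2, p1, p2, k3] as OpenCV has them; the pictures are not rectified), "view" (4x4, takes a point from world to camera coordinates). Camera axes: x right, y up, looking along -z (the intrinsics and any distortion apply to the point x, -y, -z); pixel columns grow to the right and rows downward; lengths in m; the calibration is good to about 2 mm. A picture is of the moment at which its call begins.
- close_job(): hands the job in; it is judged then, once.
The state is a dict: "time": time; "joint_positions": joint angles; "joint_vel": joint speeds; "joint_torque": joint torques, N m; "ee_pos": TCP position; "eef_rot": TCP orientation; "ft_force": force on the tool from outside, world axes, zero at the start; "torque": the same for the moment, N m; "width": finger opening in m; "grip_force": force on a finger pad.
Only numpy, scipy, OpenCV 4.12 (cv2) and the standard library are available. Lean on these libraries where they do the work, as an engineer would, in place of code of your own. Each camera call takes 0.05 s, during which the arm holds its last target. There are 200 camera calls.

## Working session

There is one attempt and no reset: what is moved stays moved. The work goes in short steps, Python scripts to look and compute and a tool call to move; the robot and the scene stay as the last step left them, time stands still between calls to the robot, and variables do not carry over. Pictures are saved under pics/ and viewed, at most 10 in all, crops included, and the job is handed in when it is done.

Besides the shell and the picture viewer there is one more tool, called after "Emit:" by a JSON object that holds its "api" and its "payload", one argument or row to a line. step_arm: Moves the arm, as the interface text tells. Shifts and turns lie within -1 to 1; 1 stands for 25 mm of shift or 0.12 rad of turn. Its arguments: {"type":"object","properties":{"delta_pos":{"type":"array"},"turn":{"type":"array"},"grip":{"type":"number"},"newtons":{"type":"number"}},"required":["delta_pos","turn"]}

```bash
ls; mkdir -p pics
cat > h.py <<'E'
from bench import *
import numpy as np, cv2
def ray(c,uv):
    uv=np.atleast_2d(np.float64(uv)); p=cv2.undistortPoints(uv.reshape(-1,1,2),np.array(c["mtx"]),np.array(c["dist"])).reshape(-1,2)
    d=np.c_[p[:,0],-p[:,1],-np.ones(len(p))]; V=np.array(c["view"]); R,t=V[:3,:3],V[:3,3]
    return -R.T@t, d@R   # origin, directions with unit depth
def onz(c,uv,z):
    o,d=ray(c,uv); return o+d*((z-o[2])/d[:,2])[:,None]
def deep(c,uv):
    o,d=ray(c,uv); q=np.int32(np.atleast_2d(uv)); return o+d*c["z_map"][q[:,1],q[:,0]][:,None]
def cloud(c):
    v,u=np.mgrid[:480,:640]; P=deep(c,np.c_[u.ravel(),v.ravel()]).reshape(480,640,3); P[c["z_map"]==0]=np.nan; return P
def proj(c,P):
    V=np.array(c["view"]); q=np.atleast_2d(P)@V[:3,:3].T+V[:3,3]; q=q*[1,-1,-1]
    return cv2.projectPoints(q,np.zeros(3),np.zeros(3),np.array(c["mtx"]),np.array(c["dist"]))[0].reshape(-1,2)
E
python3 - <<'E'
from h import *
for n in("scene","top"):
    c=camera(n); cv2.imwrite(f"pics/{n}0.png",c["image"][:,:,::-1]); np.save(f"{n}0.npy",c,allow_pickle=True)
    V=np.array(c["view"]); print(n,-V[:3,:3].T@V[:3,3],V[2,:3],c["mtx"][0])
s=read_state(); print(s)
E
```

```text
pics
scene [-0.33353468 -0.67770033  1.16623607] [-0.58473461 -0.39754637  0.7071367 ] [543.27178777   0.         321.870882  ]
top [ 0.06670816 -0.17346528  1.69971762] [-0.28673954 -0.04797259  0.9568067 ] [574.01168023   0.         320.77438387]
{'time': 0.1, 'joint_positions': array([-1.23659304,  0.33280948, -0.06475327,  1.46085879,  0.02159718,
        1.34989861, -0.08846928]), 'joint_vel': array([ 1.26584028e-03, -1.81288392e-03, -3.56862810e-04, -2.07758127e-03,
        2.35402844e-04,  6.46220471e-05, -4.61409613e-04]), 'joint_torque': array([ 2.42539907e-03, -6.24553585e+01,  2.51002971e-02, -3.90713847e+01,
       -6.14508404e-02,  3.67334671e-02,  8.73196086e-05]), 'ee_pos': array([0.21815096, 0.58531958, 0.22183243]), 'eef_rot': array([ 1.77407713e-01,  9.84137234e-01, -6.32274620e-04, -9.48428906e-05]), 'ft_force': array([ 0.38991204,  0.16581726, -0.95035647]), 'torque': array([-0.07813468, -0.01200157,  0.03781498]), 'grip_force': 0.0, 'width': 0.08727402491012302}
```

View pics/scene0.png

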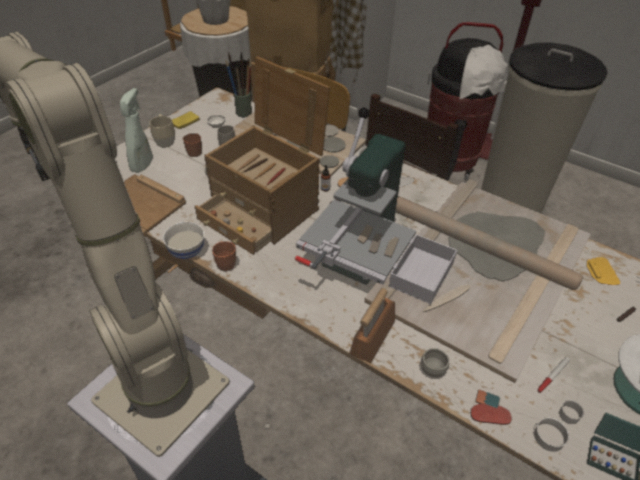

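View pics/top0.png

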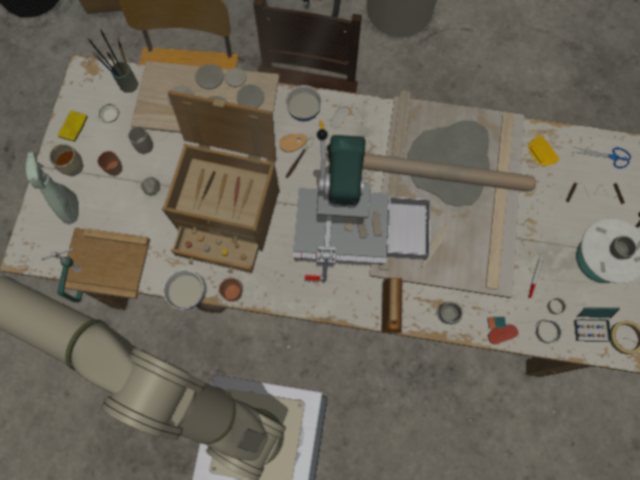

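Run:
```python
from h import *
T=np.load("top0.npy",allow_pickle=True).item(); S=np.load("scene0.npy",allow_pickle=True).item()
a=cv2.resize(T["image"][180:335,285:440],(595,595),interpolation=3); 
b=cv2.resize(S["image"][130:380,270:480],(504,600),interpolation=3)
cv2.imwrite("pics/ct.png",a[:,:,::-1]); cv2.imwrite("pics/cs.png",b[:,:,::-1])
for n,c in(("t",T),("s",S)):
    h=cv2.cvtColor(c["image"],cv2.COLOR_RGB2HSV); m=(((h[...,0]<8)|(h[...,0]>172))&(h[...,1]>170)&(h[...,2]>80)).astype(np.uint8)
    k,l,st,ce=cv2.connectedComponentsWithStats(m)
    for i in range(1,k):
        if st[i,4]>5: print(n,st[i],ce[i],deep(c,ce[i])[0].round(3),onz(c,ce[i],.115)[0].round(3))
P=cloud(T); 
# bed top pixels at z~0.1
m=(abs(P[...,2]-.100)<.006)&(P[...,0]>.3)&(P[...,0]<.9); 
k,l,st,ce=cv2.connectedComponentsWithStats(m.astype(np.uint8)); i=1+st[1:,4].argmax(); Q=P[l==i]; print(st[i]); r=cv2.minAreaRect(np.float32(Q[:,:2])); print(r,cv2.boxPoints(r), np.median(Q[:,2]))
m=(abs(P[...,2]-.08)<.006)&(P[...,0]>.3)&(P[...,0]<.9)&(P[...,1]<-.2)
k,l,st,ce=cv2.connectedComponentsWithStats(m.astype(np.uint8)); i=1+st[1:,4].argmax(); Q=P[l==i]; r=cv2.minAreaRect(np.float32(Q[:,:2])); print(st[i],r)
```

```text
t [306 276  13   4  43] [312.04651163 277.46511628] [ 0.451 -0.083  0.117] [ 0.451 -0.083  0.115]
t [530 285   4  11  19] [531.42105263 289.47368421] [ 0.544 -0.736  0.012] [ 0.515 -0.701  0.115]
t [490 335   3   4   9] [491.11111111 336.33333333] [ 0.384 -0.627  0.007] [ 0.364 -0.598  0.115]
t [492 339   3   3   7] [493.14285714 340.28571429] [ 0.375 -0.635  0.003] [ 0.354 -0.605  0.115]
s [298 258  11   6  22] [302.86363636 260.31818182] [ 0.449 -0.086  0.119] [ 0.452 -0.084  0.115]
[ 329  193   61   70 2279]
((0.632401704788208, -0.1946287751197815), (0.21642939746379852, 0.17214526236057281), 5.428151607513428) [[ 0.51653004 -0.11917897]
 [ 0.5328145  -0.29055226]
 [ 0.7482734  -0.2700786 ]
 [ 0.7319889  -0.09870529]] 0.09930445888253692
[ 371  155  165   33 1517] ((0.862154483795166, -0.45385366678237915), (0.04496604949235916, 0.507269024848938), 0.9561300277709961)
```

View pics/ct.png

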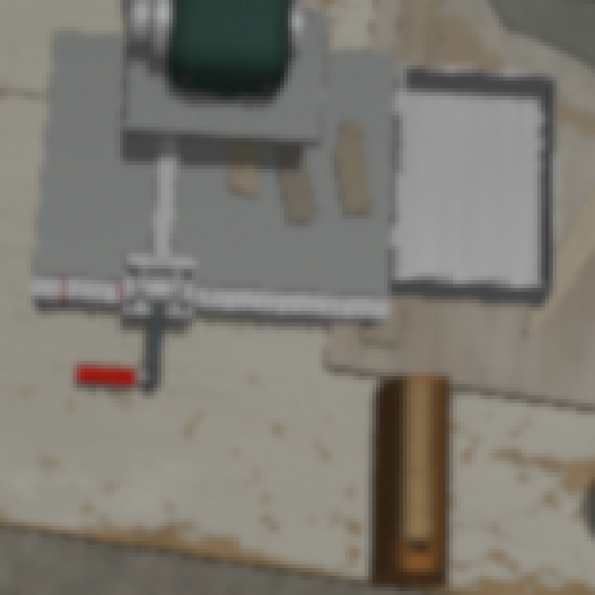

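View pics/cs.png

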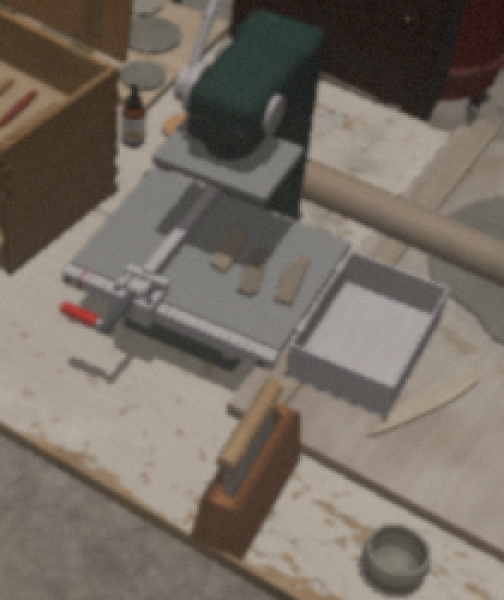

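Run:
```python
from h import *
T=np.load("top0.npy",allow_pickle=True).item(); S=np.load("scene0.npy",allow_pickle=True).item()
def t(*p): return np.array(p)/(595/155)-.5+[285,180]
def s(*p): return np.array(p)/2.4-.5+[270,130]
def sh(n,c,uv,z):
    print(n,onz(c,uv,z)[0].round(4),deep(c,uv)[0].round(4))
for n,p in dict(BL=(55,32),FLrail=(33,302),FLbed=(36,276),FRbed=(390,293),FRrail=(388,318),BR=(397,54),line=(64,288),ptr=(121,288),o1a=(350,118),o1b=(355,213),o2b=(299,222),o3b=(244,193),o1=(351,168),o2=(297,190),o3=(243,170),trFL=(395,283),trFR=(545,292),trBR=(550,80),pf=(123,135),pr=(320,143)).items():
    sh(n,T,t(*p),.225+.013 if n[0]=='p' and n!='ptr' else .1)
print('scene')
for n,p in dict(FLrail=(64,272),FR=(275,358),BR=(350,240),BL=(155,165),line=(82,276),o1=(293,280),o2=(253,276),o3=(228,248)).items(): sh(n,S,s(*p),.1)
print('handle')
for p in((425,380),(411,545),(418,460)): sh('h',T,t(*p),.135)
for p in((275,385),(226,465),(250,425)): sh('hs',S,s(*p),.135)
for p in((374,580),(445,582),(450,380),(378,382)): sh('blk',T,t(*p),.08)
```

```text
BL [0.7225 0.0019 0.1   ] [ 0.765   0.0133 -0.0037]
FLrail [ 0.503 -0.019  0.1  ] [ 0.5334 -0.0082 -0.0114]
FLbed [ 0.5235 -0.0177  0.1   ] [ 0.5253 -0.0171  0.094 ]
FRbed [ 0.5526 -0.2841  0.1   ] [ 0.5671 -0.2874  0.052 ]
FRrail [ 0.5329 -0.2851  0.1   ] [ 0.5322 -0.2849  0.1022]
BR [ 0.7464 -0.2651  0.1   ] [ 0.779  -0.2695  0.0231]
line [ 0.5176 -0.0402  0.1   ] [ 0.5197 -0.0396  0.0923]
ptr [ 0.5244 -0.0828  0.1   ] [ 0.5244 -0.0828  0.1   ]
o1a [ 0.6877 -0.2358  0.1   ] [ 0.6894 -0.236   0.0955]
o1b [ 0.6115 -0.2497  0.1   ] [ 0.6102 -0.2495  0.1039]
o2b [ 0.5976 -0.2085  0.1   ] [ 0.5975 -0.2085  0.1003]
o3b [ 0.6141 -0.1636  0.1   ] [ 0.6125 -0.1637  0.1047]
o1 [ 0.6471 -0.2419  0.1   ] [ 0.6433 -0.2415  0.1104]
o2 [ 0.6229 -0.2034  0.1   ] [ 0.62   -0.2032  0.1082]
o3 [ 0.6324 -0.1602  0.1   ] [ 0.6291 -0.1603  0.1093]
trFL [ 0.561  -0.2869  0.1   ] [ 0.5671 -0.2883  0.0803]
trFR [ 0.5718 -0.3997  0.1   ] [ 0.578  -0.4025  0.0806]
trBR [ 0.7435 -0.3855  0.1   ] [ 0.746  -0.3862  0.0943]
pf [ 0.5961 -0.0739  0.238 ] [ 0.6478 -0.0642  0.0952]
pr [ 0.6121 -0.212   0.238 ] [ 0.6
[... 336 characters left out ...]
.1   ] [ 0.6456 -0.2442  0.1051]
o2 [ 0.6288 -0.2014  0.1   ] [ 0.6238 -0.2038  0.1055]
o3 [ 0.6514 -0.1533  0.1   ] [ 0.6453 -0.1565  0.1066]
handle
h [ 0.4803 -0.3153  0.135 ] [ 0.4831 -0.3162  0.1246]
h [ 0.3583 -0.3201  0.135 ] [ 0.3687 -0.3254  0.0792]
h [ 0.4205 -0.3175  0.135 ] [ 0.4205 -0.3175  0.1348]
hs [ 0.4744 -0.3176  0.135 ] [ 0.4738 -0.3179  0.1358]
hs [ 0.3585 -0.3304  0.135 ] [ 0.3655 -0.3269  0.1245]
hs [ 0.4146 -0.3238  0.135 ] [ 0.4153 -0.3234  0.134 ]
blk [ 0.3385 -0.3016  0.08  ] [ 0.3482 -0.3062  0.0219]
blk [ 0.3453 -0.3534  0.08  ] [ 0.3536 -0.3588  0.0313]
blk [ 0.4978 -0.3389  0.08  ] [ 0.4969 -0.3386  0.0836]
blk [ 0.4877 -0.2854  0.08  ] [ 0.5094 -0.2911 -0.0034]
```

Emit:
{"api": "step_arm", "payload": {
  "delta_pos": [
    [0.3,-1,1],
    [0.3,-1,1],
    [0.3,-1,1],
    [0.3,-1,0],
    [0.3,-1,0],
    [0.3,-1,0],
    [0.3,-1,0],
    [0.3,-1,0],
    [0.3,-1,0],
    [0.3,-1,0],
    [0.3,-1,0],
    [0.3,-1,0]
  ],
  "turn": [0,0,0,0,0,0,0,0,0,0,0,0],
  "grip": 0.5,
  "newtons": 30
}}

```text
time: 1.3
ee_pos: [0.3084, 0.2845, 0.2973]
eef_rot: [0.177, 0.984, -0.0, -0.0]
ft_force: [0.3, -0.8, 0.0]
width: 0.0439
grip_force: 0.0
```

Emit:
{"api": "step_arm", "payload": {
  "delta_pos": [
    [0.4,-1,0],
    [0.4,-1,0],
    [0.4,-1,0],
    [0.4,-1,0],
    [0.4,-1,0],
    [0.4,-1,0],
    [0.4,-1,0],
    [0.4,-1,0],
    [0.4,-1,0],
    [0.4,-1,0],
    [0.5,-1,0],
    [0.5,-1,-0.4]
  ],
  "turn": [0,0,-0.93,-0.93,-0.93,-0.93,-0.93,-0.93,-0.93,-0.93,-0.93,-0.93]
}}

```text
time: 2.5
ee_pos: [0.434, -0.0154, 0.2883]
eef_rot: [0.673, 0.739, 0.001, 0.0]
ft_force: [0.8, 1.2, 0.2]
width: 0.0436
grip_force: 0.0
```

Emit:
{"api": "step_arm", "payload": {
  "delta_pos": [
    [0.22,-0.92,-0.5],
    [0.21,-0.92,-0.8],
    [0.21,-0.92,-1],
    [0,0,-1],
    [0,0,-1],
    [0,0,-1],
    [0,0,-1],
    [0,0,-1],
    [0,0,0]
  ],
  "turn": [0,0,0,0,0,0,0,0,0]
}}

```text
time: 3.4
ee_pos: [0.447, -0.0833, 0.1025]
eef_rot: [0.672, 0.741, -0.002, -0.002]
ft_force: [-0.0, -0.2, -0.0]
width: 0.0436
grip_force: 0.0
```

Emit:
{"api": "step_arm", "payload": {
  "delta_pos": [
    [0,0,0],
    [0,0,0],
    [0,0,0],
    [0,0,0]
  ],
  "turn": [0,0,0,0],
  "grip": 1,
  "newtons": 25
}}

```text
time: 3.8
ee_pos: [0.4499, -0.0833, 0.1059]
eef_rot: [0.672, 0.741, 0.001, 0.0]
ft_force: [3.5, -0.6, -0.6]
width: 0.0193
grip_force: 2.5
```

Emit:
{"api": "step_arm", "payload": {
  "delta_pos": [
    [0,0,0],
    [0,0,0],
    [0.03,0,0.42],
    [0.09,0.01,0.41],
    [0.16,0.02,0.39],
    [0.21,0.02,0.36],
    [0.26,0.03,0.33],
    [0.31,0.03,0.28],
    [0,0,0],
    [0,0,0]
  ],
  "turn": [0,0,0,0,0,0,0,0,0,0]
}}

```text
time: 4.8
ee_pos: [0.4759, -0.0808, 0.1599]
eef_rot: [0.672, 0.741, 0.0, 0.0]
ft_force: [2.1, -1.1, -1.5]
width: 0.014
grip_force: 25.0
```

Run:
```python
from h import *
s=read_state(); print(s["ee_pos"],s["width"],s["grip_force"],s["ft_force"])
c=camera("scene"); b=cv2.resize(c["image"][160:330,260:430],(595,595),interpolation=3); cv2.imwrite("pics/a1.png",b[:,:,::-1])
```

```text
[ 0.47589268 -0.08082942  0.15992645] 0.01403758231826898 25.008634300902486 [ 2.08533378 -1.11343171 -1.50188742]
```

View pics/a1.png

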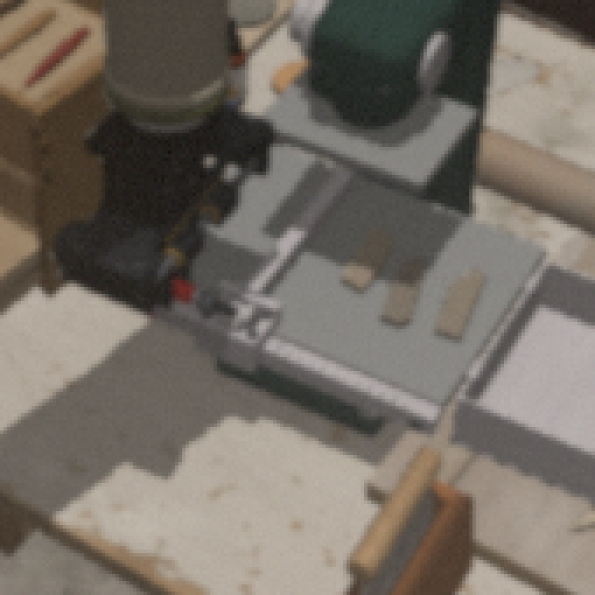

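Emit:
{"api": "step_arm", "payload": {
  "delta_pos": [
    [-0.04,0.42,0],
    [-0.04,0.42,0],
    [-0.04,0.42,0],
    [-0.05,0.43,0],
    [0,0,0],
    [0,0,0]
  ],
  "turn": [0,0,0,0,0,0]
}}

```text
time: 5.45
ee_pos: [0.4717, -0.0376, 0.1599]
eef_rot: [0.671, 0.741, 0.001, -0.0]
ft_force: [4.3, 1.6, -3.9]
width: 0.0139
grip_force: 25.0
```

Run:
```python
from h import *
s=read_state(); print(s["ee_pos"],s["width"],s["grip_force"],s["ft_force"])
c=camera("scene"); np.save("s2.npy",c,allow_pickle=True); t=camera("top"); np.save("t2.npy",t,allow_pickle=True)
a=cv2.resize(c["image"][210:310,270:370],(400,400),interpolation=3);b=cv2.resize(t["image"][210:310,270:370],(400,400),interpolation=3); cv2.imwrite("pics/a2.png",np.hstack([a,b])[:,:,::-1])
```

```text
[ 0.4716931  -0.03756629  0.15985577] 0.013857543829753766 25.006763606797904 [ 4.27980469  1.63886062 -3.87633114]
```

View pics/a2.png

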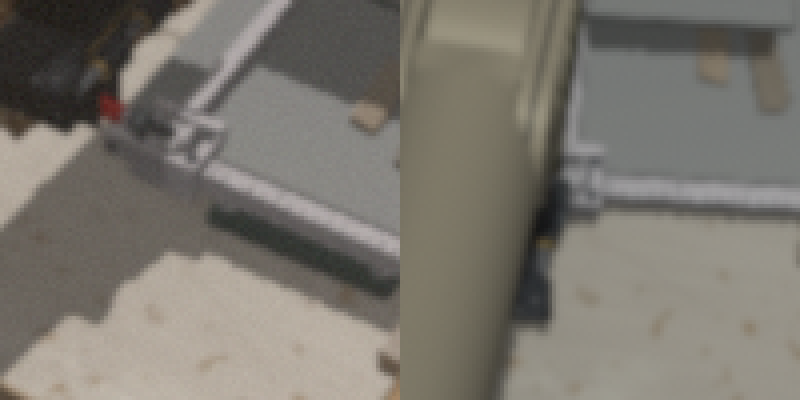

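Emit:
{"api": "step_arm", "payload": {
  "delta_pos": [
    [-0.31,-0.03,-0.28],
    [-0.26,-0.03,-0.33],
    [-0.21,-0.02,-0.36],
    [-0.16,-0.02,-0.39],
    [-0.09,-0.01,-0.41],
    [-0.03,0,-0.42],
    [0,0,-0.15],
    [0,0,0],
    [0,0,0]
  ],
  "turn": [0,0,0,0,0,0,0,0,0]
}}

```text
time: 6.45
ee_pos: [0.4483, -0.0403, 0.1044]
eef_rot: [0.672, 0.741, 0.003, 0.002]
ft_force: [1.2, 3.9, 23.2]
width: 0.014
grip_force: 25.0
```

Emit:
{"api": "step_arm", "payload": {
  "delta_pos": [
    [0,0,0],
    [0,0,0]
  ],
  "turn": [0,0],
  "grip": 0.5
}}

```text
time: 6.65
ee_pos: [0.4451, -0.0412, 0.1017]
eef_rot: [0.672, 0.741, 0.0, -0.0]
ft_force: [0.3, -1.0, -0.4]
width: 0.0228
grip_force: 0.0
```

Emit:
{"api": "step_arm", "payload": {
  "delta_pos": [
    [0,0,0.5],
    [0,0,1],
    [0,0,1],
    [-0.3,0,1],
    [-0.3,-0.5,1],
    [0,-1,1],
    [0,-1,1],
    [0,-1,0],
    [0,-1,0],
    [0,-1,0]
  ],
  "turn": [0,0,0,0,0,1,1,1,1,1]
}}

```text
time: 7.65
ee_pos: [0.4293, -0.1799, 0.2645]
eef_rot: [0.421, 0.907, 0.0, -0.0]
ft_force: [-0.8, -0.3, -0.0]
width: 0.0432
grip_force: 0.0
```

Run:
```python
from h import *
s=read_state(); print(s["ee_pos"],s["eef_rot"],s["joint_positions"].round(2))
c=camera("scene"); np.save("s3.npy",c,allow_pickle=True); t=camera("top"); np.save("t3.npy",t,allow_pickle=True)
a=cv2.resize(c["image"][220:300,280:360],(400,400),interpolation=3);b=cv2.resize(t["image"][220:300,280:360],(400,400),interpolation=3); cv2.imwrite("pics/a3.png",np.hstack([a,b])[:,:,::-1])
```

```text
[ 0.42927921 -0.1798617   0.26446583] [ 4.20732508e-01  9.07184686e-01  2.44607374e-04 -2.05098976e-04] [-0.54 -0.12  0.79  1.83  0.08  1.4   0.93]
```

View pics/a3.png

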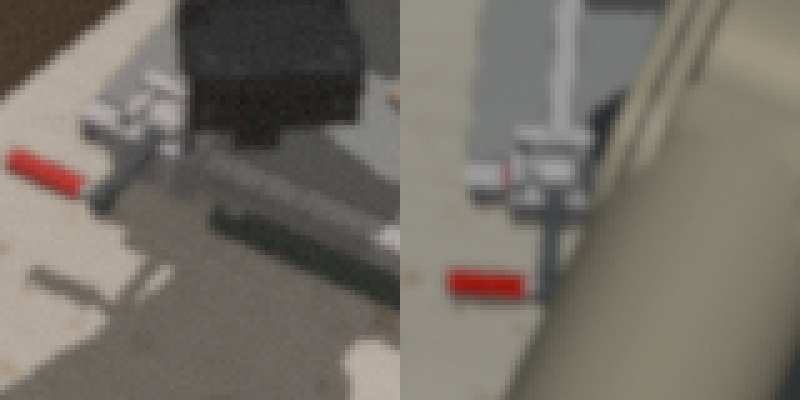

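Run:
```python
from h import *
for f in("top0.npy","t3.npy"):
    c=np.load(f,allow_pickle=True).item(); i=c["image"][250:260,296:322].astype(float); r=(i[...,0]-i[...,1:].mean(2)); print(f); print(r.sum(0).round(0).astype(int)); print(r.sum(1).round().astype(int))
    h=cv2.cvtColor(c["image"],cv2.COLOR_RGB2HSV); m=(((h[...,0]<8)|(h[...,0]>172))&(h[...,1]>170)&(h[...,2]>80)); m[:,400:]=0; m[:260]=0
    v,u=np.nonzero(m); print(onz(c,[[u.mean(),v.mean()]],.115), np.median(cloud(c)[m],0))
```

```text
top0.npy
[  6   5   7  26  86 144  95  30   6   0   2   2   0   2  -2   1   0   4
  16  64 102  56  12 -10  -9  -8]
[-28  -1  40  88 122 128 102  72  50  65]
[[ 0.45128967 -0.08338807  0.115     ]] [ 0.44989264 -0.08376337  0.1204782 ]
t3.npy
[  0   9  11  35 100 125  62  11  -7  -8  -3  -2  -4  -8 -13 -13 -10  -4
  -3   0  -4   1  27  64 104 120]
[10 28 56 76 91 94 79 60 46 49]
[[ 0.44739861 -0.04034574  0.115     ]] [ 0.44616241 -0.0414896   0.12079125]
```

Run:
```python
from h import *
for f in("top0.npy","scene0.npy"):
    c=np.load(f,allow_pickle=True).item(); P=cloud(c)
    for lo,hi in((.116,.15),(.074,.088)):
        m=(P[...,2]>lo)&(P[...,2]<hi)&(P[...,0]>.32)&(P[...,0]<.51)&(P[...,1]<-.26)&(P[...,1]>-.38)
        Q=P[m]; r=cv2.minAreaRect(np.float32(Q[:,:2])); vx=cv2.fitLine(np.float32(Q[:,:2]),cv2.DIST_HUBER,0,.01,.01).ravel()
        print(f,lo,m.sum(),r,vx, np.percentile(Q[:,2],[5,50,95]))
    m=(P[...,2]>.127)&(P[...,0]>.32)&(P[...,0]<.51)&(P[...,1]<-.26)&(P[...,1]>-.38); Q=P[m]; print(Q[:,0].min(),Q[:,0].max(), np.polyfit(Q[:,0]-.418,Q[:,1],1),np.polyfit(Q[:,0]-.418,Q[:,2],1))
```

```text
top0.npy 0.116 321 ((0.4243082106113434, -0.31641581654548645), (0.11964275687932968, 0.02217492274940014), 5.069669246673584) [ 0.9945901   0.10387759  0.4203941  -0.3160464 ] [0.12375415 0.13208608 0.13835061]
top0.npy 0.074 419 ((0.4255976974964142, -0.3231252431869507), (0.15023773908615112, 0.045778658241033554), 6.660411357879639) [ 0.9887858   0.14934082  0.42565137 -0.33415288] [0.07474704 0.07933641 0.08450694]
0.3645432905762355 0.48104202339380775 [ 0.10848418 -0.31648309] [0.01259689 0.13297894]
scene0.npy 0.116 375 ((0.4210028648376465, -0.31956931948661804), (0.12207315117120743, 0.022364918142557144), 6.282839775085449) [ 0.9950165   0.09971049  0.42182264 -0.32242122] [0.12382079 0.13289107 0.13775807]
scene0.npy 0.074 552 ((0.4249294698238373, -0.32617083191871643), (0.15519818663597107, 0.046045467257499695), 5.551804065704346) [ 0.99869287  0.0511135   0.4229752  -0.33623707] [0.074982   0.0794718  0.08406471]
0.3607859360391824 0.48095384223987014 [ 0.10435055 -0.32145169] [0.00082781 0.13336514]
```

Emit:
{"api": "step_arm", "payload": {
  "delta_pos": [
    [-0.27,-0.71,0],
    [-0.27,-0.71,0],
    [-0.27,-0.71,0],
    [-0.27,-0.71,0],
    [-0.28,-0.72,0],
    [-0.28,-0.72,0],
    [-0.28,-0.72,-0.4],
    [-0.28,-0.72,-0.6],
    [0,0,-0.8],
    [0,0,-0.5],
    [0,0,0]
  ],
  "turn": [0.9,0.9,0.9,0.9,0.9,0.9,0.9,0.9,0.9,0,0]
}}

```text
time: 8.85
ee_pos: [0.3744, -0.3203, 0.2051]
eef_rot: [-0.048, 0.999, 0.001, -0.001]
ft_force: [0.5, -0.2, -1.0]
width: 0.0435
grip_force: 0.0
```

Run:
```python
from h import *
s=read_state(); print(s["time"],s["ee_pos"],s["eef_rot"],s["joint_positions"].round(2))
c=camera("scene"); b=cv2.resize(c["image"][240:390,310:460],(600,600),interpolation=3); cv2.imwrite("pics/a4.png",b[:,:,::-1])
print(proj(c,s["ee_pos"]), proj(c,[.374,-.323,.125]))
```

```text
8.85 [ 0.37443218 -0.32031911  0.20509022] [-4.78365751e-02  9.98853820e-01  8.12163481e-04 -1.43159460e-03] [-0.48  0.04  1.15  1.87 -0.04  1.26  2.34]
[[365.75468789 297.97052792]] [[364.17954043 320.00036277]]
```

View pics/a4.png

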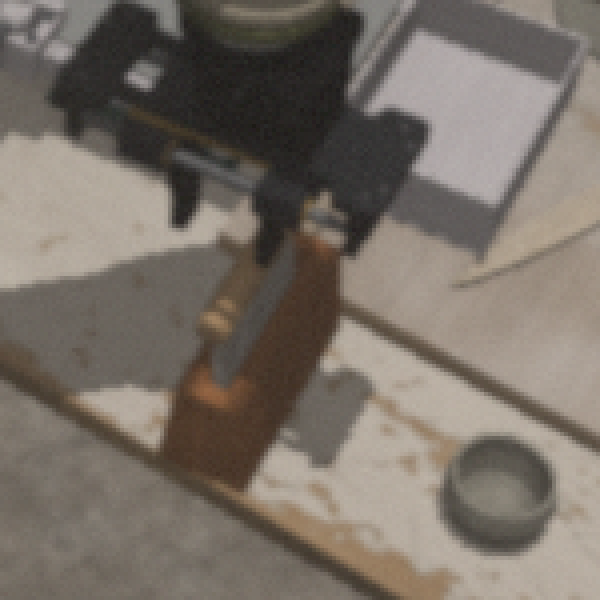

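Emit:
{"api": "step_arm", "payload": {
  "delta_pos": [
    [0,-0.1,-1],
    [0,0,-1],
    [0,0,-0.9],
    [0,0,-0.55],
    [0,0,0],
    [0,0,0]
  ],
  "turn": [0,0,0,0,0,0]
}}

```text
time: 9.5
ee_pos: [0.3754, -0.3244, 0.121]
eef_rot: [-0.049, 0.999, -0.0, 0.0]
ft_force: [-0.5, -0.4, 1.1]
width: 0.0436
grip_force: 0.0
```

Emit:
{"api": "step_arm", "payload": {
  "delta_pos": [
    [0,0,0],
    [0,0,0],
    [0,0,0],
    [0,0,0]
  ],
  "turn": [0,0,0,0],
  "grip": 1,
  "newtons": 10
}}

```text
time: 9.9
ee_pos: [0.3753, -0.3241, 0.1204]
eef_rot: [-0.05, 0.999, 0.0, 0.0]
ft_force: [0.1, 0.6, 1.6]
width: 0.0213
grip_force: 10.0
```

Emit:
{"api": "step_arm", "payload": {
  "delta_pos": [
    [0,0,0],
    [0,0,0.4],
    [0,0,0.7],
    [0,0,1],
    [0,0,1],
    [0,0,1],
    [0,0,0.5],
    [0,0,0]
  ],
  "turn": [0,0,0,0,0,0,0,0],
  "newtons": 55
}}

```text
time: 10.7
ee_pos: [0.3757, -0.3244, 0.2363]
eef_rot: [-0.05, 0.999, -0.0, 0.001]
ft_force: [0.5, 0.1, -1.1]
width: 0.0201
grip_force: 55.0
```

Emit:
{"api": "step_arm", "payload": {
  "delta_pos": [
    [0.4,0.9,0],
    [0.4,0.9,0],
    [0.4,0.9,0],
    [0.4,0.9,0],
    [0.4,0.9,0],
    [0.4,0.9,0],
    [0.4,0.9,0],
    [0.4,0.9,0],
    [0.33,0.82,0],
    [0,0,0]
  ],
  "turn": [0,0,0,0,0,0,0,0,0,0]
}}

```text
time: 11.7
ee_pos: [0.4636, -0.1204, 0.2335]
eef_rot: [-0.052, 0.999, -0.0, -0.001]
ft_force: [-0.1, -0.7, -0.0]
width: 0.0203
grip_force: 55.0
```

Run:
```python
from h import *
s=read_state(); print(s["time"],s["ee_pos"],s["eef_rot"],s["joint_positions"].round(2),s["ft_force"],s["torque"],s["width"])
c=camera("scene"); np.save("s5.npy",c,allow_pickle=True); b=cv2.resize(c["image"][150:330,270:450],(600,600),interpolation=3); cv2.imwrite("pics/a5.png",b[:,:,::-1])
print(proj(c,s["ee_pos"]))
```

```text
11.7 [ 0.46357193 -0.12037442  0.23347038] [-5.18554941e-02  9.98653769e-01 -1.15556226e-05 -1.28699132e-03] [-0.73 -0.05  0.87  1.85  0.04  1.33  1.81] [-0.10052774 -0.73137068 -0.02362576] [ 0.04609661  0.02704797 -0.02418149] 0.020255616184550605
[[316.98370926 231.24097081]]
```

View pics/a5.png

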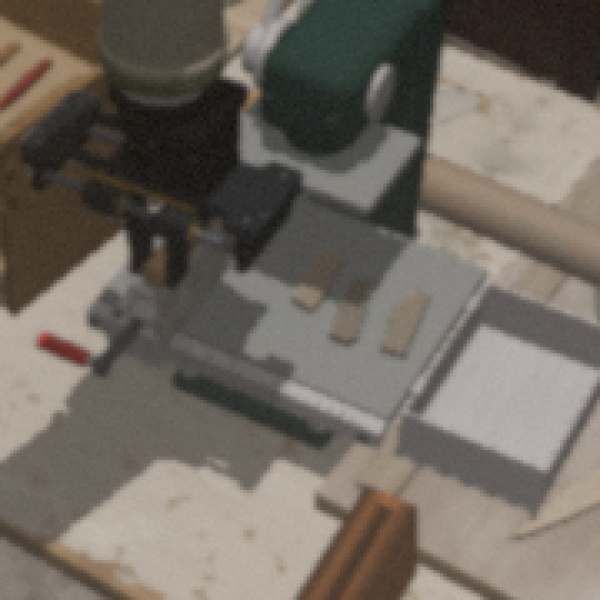

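```bash
cat >> h.py <<'E'
C=np.array([.636,-.1415,0]); yaw=.10; RP=np.array([[np.cos(yaw),-np.sin(yaw),0],[np.sin(yaw),np.cos(yaw),0],[0,0,1]])
def toP(P): return (P-C)@RP
E
python3 - <<'E'
from h import *
s=read_state(); g=toP(s["ee_pos"]); print(g)
c=np.load("s5.npy",allow_pickle=True).item(); 
Q=toP(cloud(c)); 
for lo in np.arange(.145,.24,.01):
    m=(abs(Q[...,1]-g[1])<.04)&(Q[...,2]>lo)&(Q[...,2]<lo+.01)&(Q[...,0]>-.2)&(Q[...,0]<-.05)
    q=Q[m]
    if len(q)>3: print(lo.round(3),len(q),np.percentile(q[:,0],[2,98]).round(3),np.percentile(q[:,1],[5,50,95]).round(4),np.polyfit(q[:,0],q[:,1],1).round(3))
m=(abs(Q[...,1]-g[1])<.03)&(Q[...,2]>.13)&(Q[...,2]<.2)&(Q[...,0]>-.2)&(Q[...,0]<-.05)
for x in np.arange(-.19,-.05,.01):
    k=m&(abs(Q[...,0]-x)<.005)
    if k.sum(): print(x.round(3),k.sum(),Q[k][:,2].min().round(4))
E
```

```text
[-0.17023627  0.03636294  0.23362766]
0.155 49 [-0.179 -0.067] [0.0294 0.031  0.0327] [0.008 0.032]
0.165 67 [-0.179 -0.071] [0.0298 0.0318 0.0335] [0.011 0.033]
0.175 63 [-0.178 -0.078] [0.0305 0.0324 0.0345] [0.006 0.033]
0.185 56 [-0.178 -0.08 ] [0.0314 0.0336 0.0354] [0.011 0.035]
0.195 58 [-0.178 -0.074] [0.0323 0.0343 0.036 ] [0.007 0.035]
0.205 43 [-0.18  -0.079] [0.034  0.0355 0.0379] [0.014 0.037]
0.215 11 [-0.18  -0.082] [0.0323 0.0356 0.0369] [0.014 0.037]
0.225 18 [-0.183 -0.105] [0.0233 0.0325 0.045 ] [-0.102  0.017]
0.235 65 [-0.184 -0.106] [0.0186 0.032  0.0525] [-0.115  0.015]
-0.18 20 0.1598
-0.17 28 0.1611
-0.16 23 0.1625
-0.15 23 0.156
-0.14 23 0.1591
-0.13 27 0.1585
-0.12 25 0.159
-0.11 23 0.1573
-0.1 24 0.16
-0.09 22 0.1551
-0.08 19 0.1594
-0.07 11 0.1582
-0.06 1 0.164
```

Emit:
{"api": "step_arm", "payload": {
  "delta_pos": [
    [0,0,-0.9],
    [0,0,-0.75],
    [0.4,0.03,0],
    [0.6,0.04,0],
    [0.7,0.05,0],
    [0.7,0.05,0],
    [0.7,0.05,0],
    [0.6,0.04,0],
    [0.35,0.02,0],
    [0,0,0]
  ],
  "turn": [0,0,0,0,0,0,0,0,0,0]
}}

```text
time: 12.75
ee_pos: [0.5645, -0.1173, 0.193]
eef_rot: [-0.049, 0.999, -0.001, -0.001]
ft_force: [-1.1, -0.7, -1.5]
width: 0.0204
grip_force: 55.0
```

Emit:
{"api": "step_arm", "payload": {
  "delta_pos": [
    [0,0,-0.3],
    [0,0,-0.2],
    [0,0,-0.05],
    [0,0,0]
  ],
  "turn": [0,0,0,0]
}}

```text
time: 13.15
ee_pos: [0.5641, -0.1165, 0.1798]
eef_rot: [-0.05, 0.999, 0.0, -0.0]
ft_force: [0.1, 0.3, -1.6]
width: 0.0204
grip_force: 55.0
```

Emit:
{"api": "step_arm", "payload": {
  "delta_pos": [
    [0,0,-0.05],
    [0,0,-0.05],
    [0,0,-0.05],
    [0,0,0]
  ],
  "turn": [0,0,0,0]
}}

```text
time: 13.55
ee_pos: [0.5645, -0.1165, 0.1762]
eef_rot: [-0.05, 0.999, 0.0, -0.0]
ft_force: [-0.3, -0.1, -1.1]
width: 0.0202
grip_force: 55.0
```

Emit:
{"api": "step_arm", "payload": {
  "delta_pos": [
    [0,0,-0.03],
    [0,0,-0.03],
    [0,0,0]
  ],
  "turn": [0,0,0]
}}

```text
time: 13.85
ee_pos: [0.5645, -0.1166, 0.1748]
eef_rot: [-0.05, 0.999, 0.0, -0.0]
ft_force: [0.8, -0.6, -1.8]
width: 0.02
grip_force: 55.0
```

Emit:
{"api": "step_arm", "payload": {
  "delta_pos": [
    [0,0,-0.03],
    [0,0,-0.03],
    [0,0,0]
  ],
  "turn": [0,0,0]
}}

```text
time: 14.15
ee_pos: [0.5646, -0.1168, 0.1743]
eef_rot: [-0.049, 0.999, 0.0, 0.0]
ft_force: [-5.9, 0.7, 9.9]
width: 0.0199
grip_force: 55.0
```

Emit:
{"api": "step_arm", "payload": {
  "delta_pos": [
    [0,0,-0.03],
    [0,0,0],
    [0,0,0]
  ],
  "turn": [0,0,0]
}}

```text
time: 14.45
ee_pos: [0.5646, -0.1169, 0.1743]
eef_rot: [-0.049, 0.999, 0.0, 0.0]
ft_force: [-8.4, 2.5, 16.9]
width: 0.0204
grip_force: 55.0
```

Emit:
{"api": "step_arm", "payload": {
  "delta_pos": [
    [0,0,-0.0],
    [0.01,-0.1,0.02],
    [0.02,-0.2,0],
    [0.02,-0.2,0]
  ],
  "turn": [0,0,0,0]
}}

```text
time: 14.85
ee_pos: [0.5669, -0.1274, 0.1744]
eef_rot: [-0.051, 0.999, 0.001, 0.001]
ft_force: [1.7, 0.1, 7.0]
width: 0.0201
grip_force: 55.0
```

Emit:
{"api": "step_arm", "payload": {
  "delta_pos": [
    [0.02,-0.2,0],
    [0.03,-0.3,0],
    [0.03,-0.3,0],
    [0.03,-0.3,0]
  ],
  "turn": [0,0,0,0]
}}

```text
time: 15.25
ee_pos: [0.5699, -0.1552, 0.1744]
eef_rot: [-0.05, 0.999, 0.001, 0.001]
ft_force: [0.2, 5.9, 9.1]
width: 0.0201
grip_force: 55.0
```

Emit:
{"api": "step_arm", "payload": {
  "delta_pos": [
    [0.03,-0.3,0],
    [0.03,-0.3,0],
    [0.03,-0.3,0],
    [0.03,-0.3,0],
    [0.03,-0.3,0]
  ],
  "turn": [0,0,0,0,0]
}}

```text
time: 15.75
ee_pos: [0.5738, -0.1928, 0.1744]
eef_rot: [-0.051, 0.999, 0.001, 0.001]
ft_force: [-0.6, 5.5, 10.5]
width: 0.0197
grip_force: 55.0
```

Emit:
{"api": "step_arm", "payload": {
  "delta_pos": [
    [0.03,-0.3,0],
    [0.03,-0.3,0],
    [0.03,-0.3,0],
    [0.03,-0.3,0],
    [0.03,-0.3,0]
  ],
  "turn": [0,0,0,0,0]
}}

```text
time: 16.25
ee_pos: [0.5775, -0.2304, 0.1744]
eef_rot: [-0.051, 0.999, 0.001, 0.001]
ft_force: [-0.5, 4.0, 9.4]
width: 0.0201
grip_force: 55.0
```

Run:
```python
from h import *
s=read_state(); g=toP(s["ee_pos"]); print(s["time"],g,s["ft_force"])
c=camera("scene"); b=cv2.resize(c["image"][150:330,270:450],(600,600),interpolation=3); cv2.imwrite("pics/a6.png",b[:,:,::-1])
Q=toP(cloud(c))
m=(Q[...,2]>.1055)&(Q[...,2]<.125)&(Q[...,1]<.03)&(Q[...,1]>-.25)&(abs(Q[...,0])<.08); q=Q[m]
for y in np.arange(-.2,.03,.01):
    k=abs(q[:,1]-y)<.005
    if k.sum()>2: print(y.round(2),k.sum(),q[k][:,0].min().round(3),q[k][:,0].max().round(3))
```

```text
16.25 [-0.06704503 -0.08259459  0.17440482] [-0.51641499  3.983031    9.4384279 ]
-0.14 4 0.001 0.022
-0.13 57 -0.053 0.04
-0.12 59 -0.052 0.022
-0.11 53 -0.067 0.039
-0.1 52 -0.029 0.039
-0.09 117 -0.078 0.042
```

Emit:
{"api": "step_arm", "payload": {
  "delta_pos": [
    [0.03,-0.3,0],
    [0.03,-0.3,0],
    [0.03,-0.3,0],
    [0.03,-0.3,0],
    [0.03,-0.3,0.03],
    [0.03,-0.3,0.03]
  ],
  "turn": [0,0,0,0,0,0]
}}

```text
time: 16.9
ee_pos: [0.5808, -0.2767, 0.1746]
eef_rot: [-0.05, 0.999, 0.0, 0.0]
ft_force: [-0.2, -0.6, -1.6]
width: 0.0201
grip_force: 55.0
```

Emit:
{"api": "step_arm", "payload": {
  "delta_pos": [
    [0.03,-0.3,0.02],
    [0.03,-0.3,0],
    [0.03,-0.3,0],
    [0.02,-0.2,0],
    [0,0,0],
    [0,0,0]
  ],
  "turn": [0,0,0,0,0,0]
}}

```text
time: 17.5
ee_pos: [0.5833, -0.304, 0.1749]
eef_rot: [-0.05, 0.999, 0.0, -0.0]
ft_force: [0.1, 0.8, -1.9]
width: 0.0202
grip_force: 55.0
```

Run:
```python
from h import *
s=read_state(); g=toP(s["ee_pos"]); print(s["time"],g,s["ft_force"])
c=camera("scene"); b=cv2.resize(c["image"][150:330,300:480],(600,600),interpolation=3); cv2.imwrite("pics/a7.png",b[:,:,::-1])
for n in("scene","top"):
  Q=toP(cloud(camera(n)))
  m=(Q[...,2]>.104)&(Q[...,2]<.125)&(Q[...,1]<.03)&(Q[...,1]>-.27)&(abs(Q[...,0])<.09); q=Q[m]
  for y in np.arange(-.27,.03,.01):
    k=abs(q[:,1]-y)<.005
    if k.sum()>2: print(n,y.round(2),k.sum(),q[k][:,0].min().round(3),q[k][:,0].max().round(3))
```

```text
17.5 [-0.06866757 -0.15647273  0.17494253] [ 0.1248814   0.78903565 -1.87135161]
scene -0.16 78 -0.079 0.028
scene -0.13 3 -0.08 -0.041
scene -0.12 3 -0.077 0.069
scene -0.11 5 -0.088 -0.024
scene -0.09 3 -0.071 0.016
scene -0.08 4 -0.02 0.036
scene -0.07 4 -0.088 0.029
scene -0.05 7 -0.086 0.082
scene -0.04 3 -0.069 -0.031
scene -0.03 6 -0.087 0.005
scene -0.02 5 -0.071 0.034
scene -0.01 5 -0.087 0.045
scene 0.0 3 -0.02 0.024
scene 0.01 5 -0.051 0.043
top -0.16 3 -0.078 -0.076
top 0.01 3 0.009 0.013
```

View pics/a7.png

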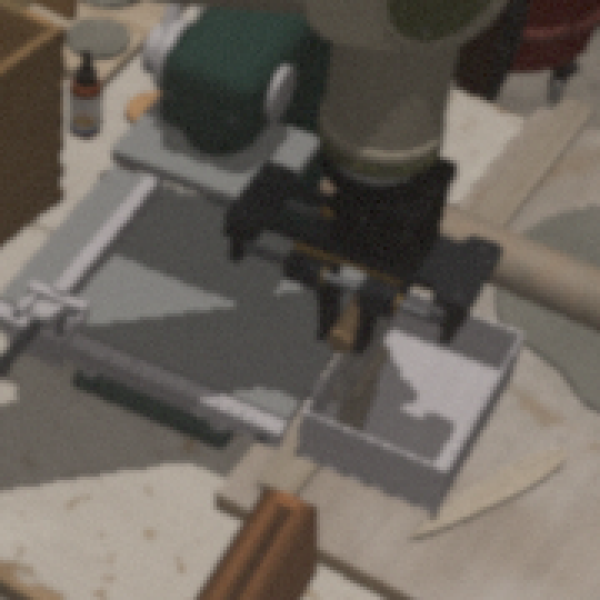

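Emit:
{"api": "step_arm", "payload": {
  "delta_pos": [
    [0,0,0.6],
    [0,0,1],
    [0,0,0.85],
    [-0.5,-0.05,0],
    [-0.9,-0.09,0],
    [-1,-0.1,0],
    [-1,-0.1,0],
    [-1,-0.1,0],
    [-1,-0.1,0],
    [-1,-0.1,0],
    [-1,-0.08,0],
    [-0.6,-0.06,0]
  ],
  "turn": [0,0,0,0,0,0,0,0,0,0,0,0]
}}

```text
time: 18.85
ee_pos: [0.3814, -0.3245, 0.2372]
eef_rot: [-0.049, 0.999, 0.0, 0.001]
ft_force: [-0.1, -1.0, -0.4]
width: 0.0201
grip_force: 55.0
```

Emit:
{"api": "step_arm", "payload": {
  "delta_pos": [
    [-0.3,-0.1,0],
    [0,0,-0.4],
    [0,0,0]
  ],
  "turn": [0,0,0]
}}

```text
time: 19.15
ee_pos: [0.3761, -0.3255, 0.2255]
eef_rot: [-0.05, 0.999, 0.0, -0.0]
ft_force: [0.8, 0.1, -0.9]
width: 0.0198
grip_force: 55.0
```

```bash
cat > chk.py <<'E'
from h import *
s=read_state(); g=s["ee_pos"]; print(s["time"],g,s["eef_rot"],s["ft_force"])
for n in("scene","top"):
  c=camera(n); W=cloud(c); Q=toP(W)
  m=(W[...,2]>g[2]-.072)&(W[...,2]<g[2]-.012)&(abs(W[...,1]-g[1])<.04)&(W[...,0]>.34)&(W[...,0]<.52)
  q=W[m]
  for lo in np.arange(g[2]-.085,g[2]-.02,.013):
    k=q[(abs(q[:,2]-lo)<.0065)]
    if len(k)>5: print(n,lo.round(3),len(k),np.percentile(k[:,0],[2,98]).round(4),np.polyfit(k[:,0]-.42,k[:,1],1).round(4))
  m=(Q[...,2]>.03)&(Q[...,2]<.115)&(Q[...,1]<-.145)&(Q[...,1]>-.25)&(abs(Q[...,0])<.078); q=Q[m]
  print('tray',np.percentile(q[:,2],[5,50,90,99]).round(4)); t=np.percentile(q[:,2],20)
  img=c["image"].astype(float); br=(img[...,0]-img[...,2])
  k=m&(br>12); v,u=np.nonzero(k); print('brown px',k.sum(), len(u) and (u.mean(),v.mean()))
  for y in np.arange(-.25,-.14,.01):
    kk=k&(abs(Q[...,1]-y)<.005)
    if kk.sum()>2: print('   ',y.round(2),kk.sum(),Q[kk][:,0].min().round(3),Q[kk][:,0].max().round(3),np.percentile(Q[kk][:,2],[10,50,90]).round(3))
E
python3 chk.py
python3 - <<'E'
from h import *
# slot: dark line on block top, row-wise darkest, in the first scraper-free picture
c=camera("scene"); np.save("s8.npy",c,allow_pickle=True); W=cloud(c); g=c["image"].sum(2).astype(float)
m=(W[...,2]>.071)&(W[...,2]<.088)&(W[...,0]>.34)&(W[...,0]<.5)&(W[...,1]<-.28)&(W[...,1]>-.37)
b=m&(g<np.percentile(g[m],25)); v,u=np.nonzero(b); P=onz(c,np.c_[u,v],.08); print(m.sum(),b.sum(),np.polyfit(P[:,0]-.42,P[:,1],1),P.min(0),P.max(0))
q=onz(c,np.argwhere(m)[:,::-1],.08); print(cv2.minAreaRect(np.float32(q[:,:2])))
E
```

```text
19.15 [ 0.37612601 -0.32547583  0.22545706] [-4.98869248e-02  9.98754752e-01  3.78857832e-04 -3.10439460e-04] [ 0.83084967  0.07964326 -0.85082121]
scene 0.153 28 [0.3689 0.4647] [ 0.1063 -0.3287]
scene 0.166 62 [0.3693 0.4566] [ 0.1059 -0.3279]
scene 0.179 44 [0.3641 0.4345] [ 0.0994 -0.3268]
scene 0.192 19 [0.3668 0.4141] [ 0.0797 -0.326 ]
tray [0.0385 0.043  0.0476 0.0692]
brown px 70 (np.float64(410.74285714285713), np.float64(257.0285714285714))
    -0.16 33 0.009 0.054 [0.06  0.067 0.07 ]
    -0.15 36 0.001 0.069 [0.064 0.066 0.069]
tray [0.0356 0.0428 0.0612 0.0717]
brown px 204 (np.float64(393.6617647058824), np.float64(229.95098039215685))
    -0.17 40 -0.049 0.015 [0.053 0.057 0.063]
    -0.16 92 -0.049 0.042 [0.057 0.063 0.07 ]
    -0.15 72 -0.028 0.04 [0.061 0.066 0.073]
766 177 [ 0.05322207 -0.33717065] [ 0.34856569 -0.35700874  0.08      ] [ 0.48895342 -0.30908789  0.08      ]
((0.4197348356246948, -0.3281111717224121), (0.15967540442943573, 0.047839004546403885), 6.008275985717773)
```

Run:
```python
from h import *
c=np.load("s5.npy",allow_pickle=True).item(); W=cloud(c); g=c["image"].sum(2).astype(float)
uv=np.stack(np.meshgrid(np.arange(640),np.arange(480)),-1).reshape(-1,2); P=onz(c,uv,.08).reshape(480,640,3)
a=.105
L=(P[...,0]-.42)*np.cos(a)+(P[...,1]+.32)*np.sin(a); D=-(P[...,0]-.42)*np.sin(a)+(P[...,1]+.32)*np.cos(a)
for d in np.arange(-.042,.045,.003):
    m=(abs(D-d)<.0016)&(abs(L)<.05); print(d.round(3),m.sum(),g[m].mean().round(0),c["image"][m].mean(0).round(0),np.nanmedian(W[m][:,2]).round(4))
for l in np.arange(-.09,.09,.006):
    m=(abs(D+.002)<.003)&(abs(L-l)<.003); print('L',l.round(3),g[m].mean().round(0),np.nanmedian(W[m][:,2]).round(4))
```

```text
-0.042 44 203.0 [84. 66. 53.] 0.0366
-0.039 43 197.0 [83. 64. 51.] 0.046
-0.036 43 198.0 [83. 64. 51.] 0.0551
-0.033 43 194.0 [82. 63. 49.] 0.0643
-0.03 43 197.0 [83. 63. 50.] 0.0734
-0.027 43 208.0 [89. 67. 52.] 0.0801
-0.024 42 224.0 [98. 72. 54.] 0.0797
-0.021 43 242.0 [107.  78.  57.] 0.0794
-0.018 39 256.0 [114.  82.  60.] 0.0789
-0.015 41 242.0 [108.  78.  57.] 0.0798
-0.012 41 205.0 [88. 66. 51.] 0.072
-0.009 42 187.0 [79. 60. 48.] 0.0547
-0.006 42 201.0 [86. 65. 50.] 0.067
-0.003 44 232.0 [102.  75.  56.] 0.073
0.0 41 262.0 [117.  84.  60.] 0.0766
0.003 41 270.0 [122.  86.  62.] 0.0785
0.006 42 250.0 [112.  80.  58.] 0.0791
0.009 40 227.0 [99. 73. 55.] 0.079
0.012 41 245.0 [99. 80. 67.] 0.0787
0.015 42 356.0 [131. 118. 107.] 0.0794
0.018 43 454.0 [162. 152. 140.] 0.0003
0.021 41 484.0 [172. 162. 150.] -0.0
0.024 41 490.0 [174. 164. 152.] 0.0005
0.027 41 491.0 [174. 164. 152.] -0.0007
0.03 40 489.0 [174. 164. 152.] 0.0003
0.033 40 484.0 [173. 162. 149.] 0.0003
0.036 40 480.0 [171. 161. 148.] -0.001
0.039 39 484.0 [172. 162. 149.] 0.0009
0.042 39 499.0 [178. 167. 155.] 0.001
L -0.09 195.0 0.0488
L -0.084 189.0 0.063
L -0.078 196.0 0.0677
L -0.072 236.0 0.077
L -0.066 314.0 0.0808
L -0.06 294.0 0.08
L -0.054 247.0 0.0744
L -0.048 237.0 0.0735
L -0.042 241.0 0.0729
L -0.036 245.0 0.073
L -0.03 245.0 0.0759
L -0.024 237.0 0.0732
L -0.018 245.0 0.0759
L -0.012 244.0 0.0759
L -0.006 238.0 0.0729
L 0.0 245.0 0.0734
L 0.006 247.0 0.0732
L 0.012 246.0 0.0737
L 0.018 240.0 0.0746
L 0.024 236.0 0.0759
L 0.03 236.0 0.0719
L 0.036 252.0 0.0743
L 0.042 244.0 0.0734
L 0.048 240.0 0.0744
L 0.054 243.0 0.074
L 0.06 238.0 0.075
L 0.066 271.0 0.0799
L 0.072 318.0 0.0782
L 0.078 368.0 0.0774
L 0.084 414.0 0.0274
```

Emit:
{"api": "step_arm", "payload": {
  "delta_pos": [
    [-0.02,0.07,-0.6],
    [0,0,-0.8],
    [0,0,-0.8],
    [0,0,-0.5],
    [0,0,-0.3],
    [0,0,0]
  ],
  "turn": [0,0,0,0,0,0]
}}

```text
time: 19.9
ee_pos: [0.3751, -0.3243, 0.1508]
eef_rot: [-0.05, 0.999, 0.0, -0.001]
ft_force: [-0.4, -0.4, -0.8]
width: 0.0197
grip_force: 55.0
```

Emit:
{"api": "step_arm", "payload": {
  "delta_pos": [
    [0,0,-0.2],
    [0,0,-0.2],
    [0,0,0]
  ],
  "turn": [0,0,0]
}}

```text
time: 20.2
ee_pos: [0.3752, -0.3242, 0.141]
eef_rot: [-0.05, 0.999, 0.0, -0.0]
ft_force: [0.8, 0.6, -0.7]
width: 0.0199
grip_force: 55.0
```

No contact; the edge is inside the mouth. On down.

Emit:
{"api": "step_arm", "payload": {
  "delta_pos": [
    [0,0,-0.25],
    [0,0,-0.25],
    [0,0,-0.15],
    [0,0,0]
  ],
  "turn": [0,0,0,0]
}}

```text
time: 20.6
ee_pos: [0.3749, -0.3242, 0.1244]
eef_rot: [-0.05, 0.999, 0.0, -0.001]
ft_force: [0.0, -0.3, -1.2]
width: 0.0203
grip_force: 55.0
```

Emit:
{"api": "step_arm", "payload": {
  "delta_pos": [
    [0,0,-0.08],
    [0,0,-0.04],
    [0,0,0]
  ],
  "turn": [0,0,0],
  "newtons": 10
}}

```text
time: 20.9
ee_pos: [0.3753, -0.3244, 0.1221]
eef_rot: [-0.05, 0.999, 0.0, -0.0]
ft_force: [0.1, 0.7, -0.8]
width: 0.0211
grip_force: 10.0
```

Emit:
{"api": "step_arm", "payload": {
  "delta_pos": [
    [0,0,0],
    [0,0,0],
    [0,0,0],
    [0,0,0]
  ],
  "turn": [0,0,0,0],
  "grip": 0.5
}}

```text
time: 21.3
ee_pos: [0.3754, -0.3244, 0.1222]
eef_rot: [-0.05, 0.999, -0.0, 0.0]
ft_force: [0.6, -0.1, 0.2]
width: 0.041
grip_force: 0.0
```

Emit:
{"api": "step_arm", "payload": {
  "delta_pos": [
    [0,0,0.4],
    [0,0,0.8],
    [0,0,1],
    [0,0,1],
    [0,0,1],
    [0,0,1],
    [-0.5,0.5,0.5],
    [0,1,0],
    [0,1,0],
    [0,1,0],
    [0,1,0],
    [0,0,0]
  ],
  "turn": [0,0,0,0,0,0,0,0,0,0,0,0]
}}

```text
time: 22.5
ee_pos: [0.363, -0.2095, 0.2652]
eef_rot: [-0.051, 0.999, 0.0, 0.001]
ft_force: [0.2, -1.5, -0.1]
width: 0.0437
grip_force: 0.0
```

Run:
```python
from h import *
s=read_state(); print(s["time"],s["ee_pos"],s["ft_force"],s["width"])
for n in("top","scene"):
    c=camera(n); P=cloud(c); 
    m=(P[...,2]>.116)&(P[...,2]<.15)&(P[...,0]>.32)&(P[...,0]<.51)&(P[...,1]<-.27)&(P[...,1]>-.38)
    Q=P[m]
    if m.sum()>20: print(n,m.sum(),cv2.minAreaRect(np.float32(Q[:,:2])),np.percentile(Q[:,2],[5,50,95]))
    Q=toP(P); img=c["image"].astype(float); k=(Q[...,2]>.03)&(Q[...,2]<.115)&(Q[...,1]<-.145)&(Q[...,1]>-.25)&(abs(Q[...,0])<.078)&(img[...,0]-img[...,2]>12)
    print('tray',k.sum(),np.percentile(Q[k],[1,50,99],axis=0).round(3).tolist())
    b=(Q[...,2]>.1045)&(Q[...,2]<.115)&(Q[...,1]<.03)&(Q[...,1]>-.13)&(abs(Q[...,0])<.09); print('bed bumps',b.sum(), 'brown',(b&(img[...,0]-img[...,2]>12)).sum())
    h=cv2.cvtColor(c["image"],cv2.COLOR_RGB2HSV); r=(((h[...,0]<8)|(h[...,0]>172))&(h[...,1]>170)&(h[...,2]>80)&(P[...,0]<.48)&(P[...,1]>-.15)&(P[...,2]>.05))
    print('lever',r.sum(),np.median(P[r],0) if r.sum() else '')
    i=img[250:260,296:322]; print((i[...,0]-i[...,1:].mean(2)).sum(0).astype(int)[:12])
```

```text
22.5 [ 0.3630154  -0.20953064  0.26520983] [ 0.20795304 -1.53139322 -0.12472952] 0.04368403735550691
top 66 ((0.4213714599609375, -0.3146167993545532), (0.11851002275943756, 0.02097276598215103), 5.178879737854004) [0.12454648 0.13130903 0.13670469]
tray 201 [[-0.047, -0.172, 0.049], [-0.004, -0.158, 0.064], [0.041, -0.145, 0.074]]
bed bumps 153 brown 0
lever 44 [ 0.44604704 -0.04138828  0.11916953]
[  2   6   9  35  99 127  62   9  -6  -7  -4  -4]
scene 371 ((0.41778838634490967, -0.3150869309902191), (0.12046130746603012, 0.022995520383119583), 6.5048604011535645) [0.12383003 0.13219067 0.13725443]
tray 245 [[-0.049, -0.175, 0.039], [-0.009, -0.16, 0.063], [0.052, -0.145, 0.072]]
bed bumps 22 brown 0
lever 29 [ 0.44370708 -0.04328215  0.1202374 ]
[293 173 121 109  95  68  51  27  32  35  41  45]
```

Run:
```python
from h import *
for n in("top","scene"):
    c=camera(n); Q=toP(cloud(c)); b=((Q[...,2]>.1045)&(Q[...,2]<.115)&(Q[...,1]<.06)&(Q[...,1]>-.133)&(Q[...,0]<.098)&(Q[...,0]>-.09)).astype(np.uint8)
    k,l,st,ce=cv2.connectedComponentsWithStats(b)
    for i in range(1,k):
        if st[i,4]>=6: print(n,st[i],np.median(Q[l==i],0).round(3),c["image"][l==i].mean(0).round())
    t=(Q[...,1]<-.14)&(Q[...,1]>-.25)&(abs(Q[...,0])<.08)&(Q[...,2]>.048)&(Q[...,2]<.09); print(n,'tray high px',t.sum())
    o0=np.load(f"{n}0.npy" if n=="top" else "scene0.npy",allow_pickle=True).item()
```

```text
top tray high px 352
scene tray high px 324
```

```bash
python3 -c "
from bench import *
print(close_job())"
```

```text
the job is handed in; nothing more can be done
None
```

I handed the job in at about 22.6 s of the 59 s allowed; no verdict came back. By my last camera checks, the gauge pointer is on the red line with the lever down, the bed is clear with the offcuts piled in the tray below its rim, and the scraper is released and upright in its block. I did not count the three offcuts individually in the tray or re-measure the cup, pot and bowl.

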